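Put the plug gauge away and snap its case shut

ROBOT

A 6-joint arm with a two-finger parallel gripper is mounted at the origin on the work surface. World frame = base frame: x ahead of the robot, y to its left, z up, the work surface at z = 0. Lengths are in m, angles in rad, forces in N, time in s.
With the tool pointing down it reaches from about 0.375 to 0.975 m from the base axis. Payload 3.8 kg.
Tool frame: the origin (TCP) lies midway between the tips of the shut fingers; the grasp point (between the pads) lies 19 mm behind it; z points along the fingers, y is the line along which they close (so a half turn about z gives the same grasp; the last joint's range is limited). The gripper opens to 88 mm and grips with 3 to 60 N. Pads are 18 mm wide; open, the fingers measure 123 mm over their backs; the gripper's body (75 mm by 187 mm) begins 45 mm behind the grasp point.
Start: joints at [1.156, 0.264, 1.604, -0, 1.274, -0.037], TCP at [0.249, 0.627, 0.239] pointing down, gripper open.
Joint ranges: [-2.63, 2.63], [-0.94, 2.18], [0.31, 2.57], [-1.31, 4.45], [0, 2.66], [-2.55, 2.55]. Speed limits (rad/s): [2.57, 2.57, 3.14, 3.14, 3.14, 3.14].

INTERFACE

Orientations are given as a rotation vector (axis times angle).
In Python, from cell import manip, inverse_kinematics, cams, order gives the robot as it stands. Calls block until the motion is done:
- manip.move_pose(position, orientation): joint-space move of the TCP to a pose.
- manip.move_linear(position, rate=0.15, rot=None): straight line of the TCP; rot=None keeps the orientation; rate is the mean speed in m/s.
- manip.set_joints(angles): joint-space move.
- manip.set_gripper(opening, force=None): finger opening in m; force is the grip in N (None keeps the last); returns when the fingers have stopped.
- manip.dwell(seconds).
- inverse_kinematics(position, orientation): joint angles nearest the present ones, or None.
- manip.state(): the state.
- cams.capture(name): name is "side" or "top" or "wrist"; returns a dict with "image" (420x560x3 uint8, blue, green, red), "z_map" (420x560 float32, m along the optical axis (not along the pixel's ray), 0 where there is no reading), "intrinsics" (3x3 intrinsics, pixels), "position" and "orientation" of the camera in the world; the wrist camera has in their place "T_tool_cam" (4x4, takes a point from camera to tool coordinates, whose origin is the TCP and whose axes are the flange's). Camera axes: x right, y down, z forward; pixel columns grow to the right and rows downward; lengths in m; the calibration is good to about 2 mm. A picture is of the moment at which its call begins: read the wrist's pose just before it.
A pose or a line that the arm cannot do raises manip.IKError and nothing moves.
- order.close_job(): hands the job in; it is judged then, once.
The state is a dict: "clock": time; "joint_pos": joint angles; "joint_velocities": joint speeds; "tau": joint torques, N m; "tool_pos": TCP position; "tcp_rot": TCP orientation; "contact_force": force on the tool from outside, world axes, zero at the start; "moment": the same for the moment, N m; "gripper_width": finger opening in m; "grasp_force": force on a finger pad.
Only numpy, scipy, OpenCV 4.12 (cv2) and the standard library are available. Lean on these libraries where they do the work, as an engineer would, in place of code of your own. Each camera call takes 0.05 s, during which the arm holds its last target. There are 200 camera calls.

TASK

Lay the loose steel plug gauge in the two cradles of its open case, setting it down rather than dropping it. Then swing the lid over and press its free edge down past the spring catch until it clicks and stays shut; the lid is thin, so press only as hard as the catch needs (about two kilograms' push would crack it). Leave the yellow bin, the bolt and the screwdriver as they are.

Things in the scene. Friction and masses are not known exactly. Their poses are not given: they have to be found in the camera images.
- pad: White foam pad, 200 x 160 x 30 mm, fixed to the bench; the case stands on it. Origin: centre of its underside. Its x axis points from the hinge side of the case (nearer the robot) to the catch side (farther away). The foam is soft: under a press the case sinks several millimetres straight down, and comes up again when let go.
- case: Grey plastic case, 140 (x) x 110 (y) x 34 mm high without its lid, walls and floor 4 mm; it can only sink into the pad. Axes as the pad's, origin: centre of its underside, on top of the pad. Inside are two black cradles. Beside the gauge's place the case is open for fingers, 51 mm from the middle line to each side wall.
- case_mid (a point): Where the gauge's centre lies when home: (6, 0, 17) mm in the case's frame, axes as the case's. A black cradle, 10 mm thick, stands 35 mm either way along x, with a slot along x 20 mm wide, its floor 10 mm and top 24 mm above the case's underside. The handle goes between the cradles (60 mm gap), the round ends in the slots.
- gauge: Steel plug gauge, 104 mm long along its x axis, 0.18 kg (varies): a ribbed square handle 54 mm long and 18 x 18 mm, and on each end a round plug 14 mm in diameter, 25 mm long, coaxial with the handle. Both ends are alike, so it may lie either way round. It starts lying on the bench. Origin: centre of the handle's underside.
- gauge_mid (a point): Centre of the gauge, 9 mm above its origin.
- lid (a joint): Hinge angle of the lid (rad): 0 fully shut, grows as it opens, about 1.55 to 1.8 (standing upright or leaning back towards the robot) at the start, 1.95 at most. The hinge is stiff enough that the lid stays where it is left. Lowered without pressing, the free edge rests on the catch at about 0.03 to 0.05; past the catch it snaps down to 0.
- lid_hinge (a point): On the hinge axis, at the middle of the lid's width: (-70, 0, 37) mm in the case's frame. Axes fixed to the lid: x from the hinge to the free edge, y along the hinge, z out of the lid's outer (when shut: upper) face.
- lid_edge (a point): Middle of the lid's free edge, a round bead of 5 mm diameter, 144 mm from the hinge axis. The lid is a flat grey plastic panel 6 mm thick, 110 mm wide, its mid-plane on the hinge axis, so that when shut its top is 40 mm above the case's underside.
- lid_press (a point): Ribbed thumb place on the lid's outer face, 120 mm from the hinge axis, at the middle of the width. Pressed down here the catch gives way at about 7 to 14 N, differing from case to case, and the force falls noticeably at the click; pressed nearer the hinge it needs more. The lid cracks above 20 N.
- catch_nose (a point): Centre of the wedge-shaped nose of the spring catch, a steel clip 30 mm wide outside the case's far wall; 39.5 mm above the case's underside, 78 mm ahead of its middle. The lid's bead rides down the wedge and pushes it outward, then it springs back over the bead with a click. Its top is 45 mm above the case's underside; do not press on it.
- bin: Yellow open bin with cutters, 120 x 90 x 60 mm, loose; leave alone. Origin: centre of underside.
- bolt: Steel hexagon bolt standing on its head (22 mm wide), 52 mm tall, loose; leave alone. Origin: centre of underside.
- screwdriver: Black-handled screwdriver lying on the bench beyond the work, loose; leave alone. Origin: underside, at its middle.
There are look-alikes about, which are no part of the job. Leave any red look-alike of the gauge alone.

How it is judged:
On the way, in this order (a step that is already met when the one before it is completed fails the run):
1. the gauge lies home in both cradles, let go, with the lid still open (x of gauge_mid in the frame of case_mid between -0.007 and 0.007 m and y of gauge_mid in the frame of case_mid between -0.006 and 0.006 m and z of gauge_mid in the frame of case_mid between -0.003 and 0.0035 m and angle between the x axis of gauge and the x axis of case, either way round below 0.12 rad and contact force between the fingers and gauge below 0.1 N and value of joint lid above 0.5 rad), for 0.2 s.
2. the lid is pressed past the catch (value of joint lid below 0.01 rad), for 0.1 s.
At the end, for the whole second after the job is handed in: The gauge lies home in the cradles (centre within 7 mm along, 6 mm across and 3 mm in height of its place, aligned with the case within 0.12 rad) and at rest, the lid is latched fully shut (angle under 0.010 rad) (x of gauge_mid in the frame of case_mid between -0.007 and 0.007 m and y of gauge_mid in the frame of case_mid between -0.006 and 0.006 m and z of gauge_mid in the frame of case_mid between -0.003 and 0.0035 m and angle between the x axis of gauge and the x axis of case, either way round below 0.12 rad and contact force between the fingers and gauge below 0.1 N and value of joint lid below 0.01 rad and linear speed of gauge below 0.02 m/s); the robot touches nothing.
It fails at once if the robot pushes on the lid with more than 20 N (contact force between any of the fingers, the arm and lid above 20 N).
It fails at once if the gauge is dropped (falls freely, faster than 0.45 m/s) (contact force between the fingers and gauge below 0.1 N and linear speed of gauge above 0.45 m/s).
It fails at once if the bin is disturbed (moved more than 15 mm) (distance of bin from where it was at the start of the episode above 0.015 m).
It fails at once if the bolt is disturbed (moved more than 15 mm) (distance of bolt from where it was at the start of the episode above 0.015 m).
It fails at once if the screwdriver is disturbed (moved more than 15 mm) (distance of screwdriver from where it was at the start of the episode above 0.015 m).
It also fails if it takes over 72 s, if anything falls off the work surface, if the arm or the gripper's body presses on something with over 40 N, if the wrist force passes 120 N, or if a joint passes its speed limit or range.

## Working session

There is one attempt and no reset: what is moved stays moved. The work goes in short steps, each a Python script; the robot and the scene stay as the last script left them, time stands still between calls to the robot, and variables do not carry over. Pictures are saved under pics/ and viewed, at most 10 in all, crops included, and the job is handed in when it is done.

```bash
ls; mkdir -p pics; python3 - <<'E'
from cell import manip,cams
import cv2,numpy as np
for n in ["top","side"]:
    c=cams.capture(n); cv2.imwrite(f"pics/{n}0.png",c["image"]); np.savez(f"{n}0.npz",**c)
    print(n,c["position"],c["orientation"],c["intrinsics"].tolist(),(c["z_map"]>0).mean())
s=manip.state();print(s["clock"],s["tool_pos"],s["tcp_rot"],s["contact_force"])
print(cams.capture("wrist")["T_tool_cam"])
E
```

```text
pics
top [0.46285649 0.04875937 1.05453355] [-2.14179007  2.14896995 -0.18920499] [[501.6373391513088, 0.0, 280.9659261781133], [0.0, 501.6373391513088, 197.71925647740497], [0.0, 0.0, 1.0]] 0.9957100340136055
side [ 0.10935672 -0.7489294   0.77726195] [-2.1452059   0.59884608 -0.32053935] [[524.2723372604655, 0.0, 285.3522238932151], [0.0, 524.2723372604655, 219.73542004612634], [0.0, 0.0, 1.0]] 0.9954676870748299
0.1 [0.24871348 0.62681036 0.23749729] [-0.58977608 -3.08525229  0.00312704] [-0.40590559  0.09852705  0.50762641]
[[-1.35515755e-04 -9.47583057e-01 -3.19509518e-01  8.35644254e-02]
 [ 9.99999703e-01 -3.70843754e-04  6.75690493e-04 -1.32607381e-03]
 [-7.58760972e-04 -3.19509331e-01  9.47582826e-01 -1.46044277e-01]
 [ 0.00000000e+00  0.00000000e+00  0.00000000e+00  1.00000000e+00]]
```

View pics/top0.png

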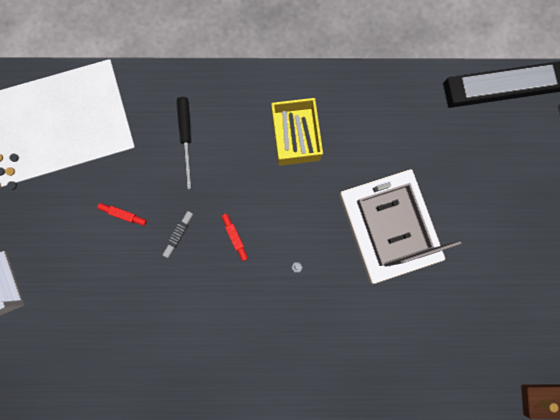

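View pics/side0.png

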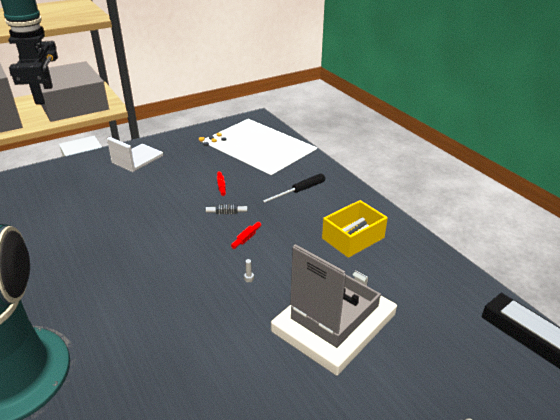

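The top picture shows these candidates for the gauge:
- Steel gauge with a ribbed handle at (178,234), which is the one I want.
- Red look-alikes at (122,214) and (234,237).
- Grey cutters in the bin at about (297,131).

The case on its white pad is at (393,226), with its lid standing along (385,265)–(460,243) and its catch at (382,187). The bolt is at (297,267) and the screwdriver at (185,140).

```bash
cat > h.py <<'E'
import cv2,numpy as np
from scipy.spatial.transform import Rotation as R
def rays(c,uv,T=None):
    uv=np.atleast_2d(uv).astype(float);K=c["intrinsics"]
    d=np.c_[(uv[:,0]-K[0,2])/K[0,0],(uv[:,1]-K[1,2])/K[1,1],np.ones(len(uv))]
    if T is None:
        Rm=R.from_rotvec(c["orientation"]).as_matrix();p=c["position"]
    else: Rm=T[:3,:3];p=T[:3,3]
    return p,d@Rm.T
def plane(c,uv,z,T=None):
    p,d=rays(c,uv,T);return p+d*((z-p[2])/d[:,2])[:,None]
def cloud(c,uv,T=None):
    uv=np.atleast_2d(uv);p,d=rays(c,uv,T);return p+d*c["z_map"][uv[:,1].astype(int),uv[:,0].astype(int)][:,None]
def wristT(c,s):
    T=np.eye(4);T[:3,:3]=R.from_rotvec(s["tcp_rot"]).as_matrix();T[:3,3]=s["tool_pos"];return T@c["T_tool_cam"]
def proj(c,P,T):
    q=(np.atleast_2d(P)-T[:3,3])@T[:3,:3];return q[:,:2]/q[:,2:]*c["intrinsics"][0,0]+c["intrinsics"][:2,2]
def down(yaw): # tool z down, tool y along direction yaw (world angle)
    y=np.array([np.cos(yaw),np.sin(yaw),0]);z=np.array([0,0,-1.]);x=np.cross(y,z)
    return R.from_matrix(np.c_[x,y,z]).as_rotvec()
E
python3 - <<'E'
from h import *
c=dict(np.load("top0.npz"));im=c["image"]
hsv=cv2.cvtColor(im,cv2.COLOR_BGR2HSV)
# gauge
H,W=im.shape[:2];U,V=np.meshgrid(range(W),range(H));P=cloud(c,np.c_[U.ravel(),V.ravel()]).reshape(H,W,3)
print("table z",np.median(P[300:350,100:250,2]))
m=np.zeros((H,W),np.uint8);m[200:268,155:202]=((hsv[200:268,155:202,1]<60)&(hsv[200:268,155:202,2]>85))*255
m=cv2.morphologyEx(m,cv2.MORPH_CLOSE,np.ones((5,5)))
k=max(cv2.findContours(m,0,2)[0],key=cv2.contourArea);r=cv2.minAreaRect(k);b=plane(c,cv2.boxPoints(r),.009)
print("gauge",r,b.mean(0),np.linalg.norm(b-np.roll(b,1,0),axis=1),"pk z",np.percentile(P[...,2][m>0],[10,50,95]))
e=[(b[i]+b[i-1])/2 for i in range(4)];L=sorted([(np.linalg.norm(e[i]-e[i+2]),i) for i in (0,1)])[-1][1];d=e[L]-e[L+2];print("yaw",np.degrees(np.arctan2(d[1],d[0])))
# pad
m=((hsv[...,1]<40)&(hsv[...,2]>180)).astype(np.uint8)*255;m[:,:320]=0;m[:150]=0;m[300:]=0
k=max(cv2.findContours(m,0,2)[0],key=cv2.contourArea);r=cv2.minAreaRect(cv2.convexHull(k));b=plane(c,cv2.boxPoints(r),.03)
print("pad",b.round(4).tolist(),b.mean(0),np.linalg.norm(b-np.roll(b,1,0),axis=1))
q=cv2.approxPolyDP(cv2.convexHull(k),8,True)[:,0];print(q.tolist(),plane(c,q,.03).round(4).tolist())
# cradles
m=((hsv[...,2]<45)).astype(np.uint8)*255;m2=np.zeros_like(m);m2[190:255,365:420]=m[190:255,365:420]
for k in cv2.findContours(m2,0,2)[0]:
    if cv2.contourArea(k)>20: r=cv2.minAreaRect(k);print("cradle",r,plane(c,r[0],.054),np.median(P[...,2][cv2.drawContours(m2*0,[k],0,255,-1)>0]))
# lid pts
M=(P[...,2]>.10)&(U>370)&(U<470)&(V>170)&(V<290);Q=P[M];print("lid",len(Q),Q.mean(0),Q[Q[:,2].argsort()[-30:]].mean(0),Q[:,2].max())
# other things
for n,(u0,u1,v0,v1) in dict(bolt=(288,306,258,276),bin=(265,328,92,170),driver=(172,195,90,192)).items():
    q=P[v0:v1,u0:u1].reshape(-1,3);q=q[q[:,2]>.012];print(n,q.min(0).round(3),q.max(0).round(3))
cv2.imwrite("pics/crop1.png",cv2.resize(im[185:285,80:250],None,fx=4,fy=4,interpolation=cv2.INTER_CUBIC))
E
```

```text
table z 0.0009068016035217452
gauge ((176.38278198242188, 233.65280151367188), (9.369437217712402, 52.076637268066406), 29.357755661010742) [0.55659054 0.24931115 0.009     ] [0.01956792 0.10701625 0.01987    0.10688168] pk z [0.01044718 0.01740416 0.02152097]
yaw 151.97051123814953
pad [[0.6405, -0.0907, 0.03], [0.6942, -0.2452, 0.03], [0.5009, -0.3022, 0.03], [0.4507, -0.1514, 0.03]] [ 0.57158549 -0.19737208  0.03      ] [0.19926173 0.16360965 0.20148692 0.15893391]
[[412, 170], [444, 259], [372, 282], [341, 192]] [[0.6864, -0.2431, 0.03], [0.5008, -0.3001, 0.03], [0.4553, -0.1512, 0.03], [0.6399, -0.0929, 0.03]]
lid 415 [ 0.49991946 -0.17862809  0.294525  ] [0.46285649 0.04875937 1.05453355] 1.054533548803545
bolt [ 0.463 -0.009  0.012] [0.497 0.049 1.055]
bin [ 0.463 -0.051  0.012] [0.833 0.052 1.055]
driver [0.463 0.049 0.012] [0.851 0.257 1.055]
```

View pics/crop1.png

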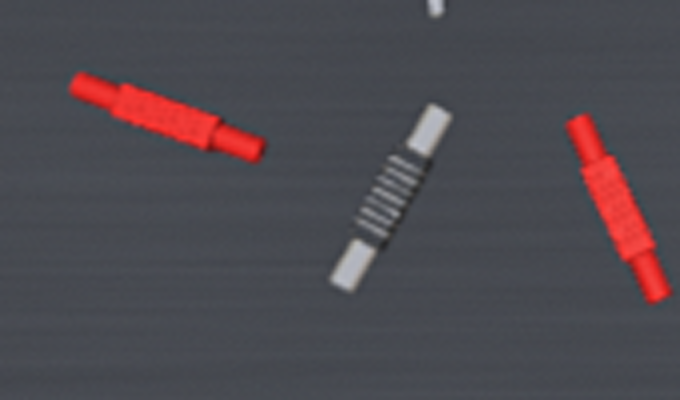

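The crop confirms the choice: the ribbed steel gauge, not red, with its centre near full-picture pixel (177.6,234.5). Its position is (0.557, 0.249), its length of 107 mm against 104 given is consistent, and its yaw is about −28°. The pad measures 200 x 160 mm, with its centre near (0.571,−0.197) and yaw of 17.3°. Next I'll refine both poses with the wrist camera.

```bash
python3 - <<'E'
from h import *
from cell import manip,cams,inverse_kinematics as ik
a=np.radians
def look(n):
    s=manip.state();c=cams.capture("wrist");T=wristT(c,s);np.savez(f"{n}.npz",T=T,**c);cv2.imwrite(f"pics/{n}.png",c["image"])
pc=[.576,-.196,.27];rc=down(a(17.3-90));pg=[.556,.249,.16];rg=down(a(-28-90))
print(ik(pc,rc),ik(pg,rg),ik([.556,.249,.0],rg),ik([.576,-.196,.028],rc))
manip.move_pose([.45,.3,.3],rg);manip.move_pose(pc,rc);manip.dwell(.3);look("wcase")
manip.move_pose(pg,rg);manip.dwell(.3);look("wg")
s=manip.state();print(s["clock"],s["tool_pos"],s["contact_force"])
a_=cv2.imread("pics/wcase.png");b=cv2.imread("pics/wg.png");cv2.imwrite("pics/both.png",cv2.resize(np.hstack([a_,b]),(800,300)))
E
```

```text
[-3.68923643e-01  1.21176335e-01  1.71485333e+00 -4.44089210e-16
  1.30556299e+00  8.99930723e-01] [0.38017367 0.20110294 1.83085748 0.         1.10963223 2.43966219] [0.38017367 0.38840445 1.92857893 0.         0.82460928 2.43966219] [-3.68923643e-01  3.48530685e-01  1.91975861e+00 -4.44089210e-16
  8.73303356e-01  8.99930723e-01]Traceback (most recent call last):
  File "<stdin>", line 8, in <module>
cell.IKError: the arm cannot take that pose within its joint ranges
```

```bash
python3 - <<'E'
from h import *
from cell import manip,cams
a=np.radians
def look(n):
    s=manip.state();c=cams.capture("wrist");T=wristT(c,s);np.savez(f"{n}.npz",T=T,**c);cv2.imwrite(f"pics/{n}.png",c["image"])
pc=[.576,-.196,.27];rc=down(a(17.3-90));pg=[.556,.249,.16];rg=down(a(-28-90))
manip.move_pose(pc,rc);manip.dwell(.3);look("wcase")
manip.move_pose(pg,rg);manip.dwell(.3);look("wg")
s=manip.state();print(s["clock"],s["tool_pos"],s["contact_force"])
E
```

```text
5.6417 [0.55630291 0.2485494  0.16014984] [-0.03037249  0.41285665  0.6046815 ]
```

View pics/wcase.png

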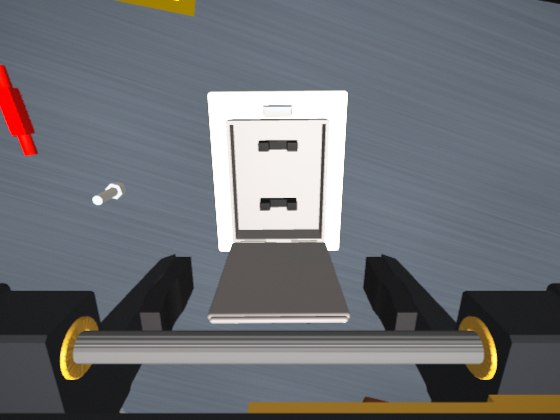

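View pics/wg.png

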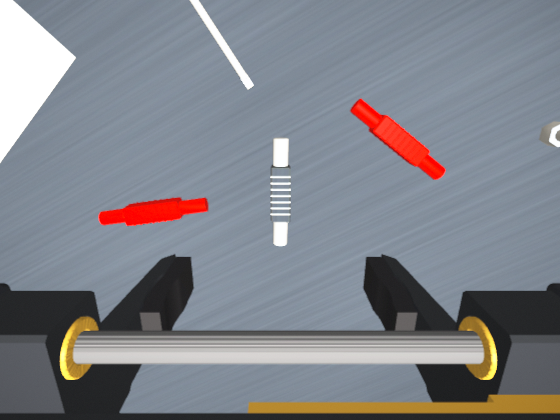

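The first picture shows the pad's corners at (208,93), (347,92), (339,251) and (219,251). The cradles are at (278,146) and (278,204), and the lid's free edge runs along row 318. The second shows the gauge upright in the view at column 281, rows 138–246.

```bash
python3 - <<'E'
from h import *
c=dict(np.load("wg.npz"));T=c["T"];hsv=cv2.cvtColor(c["image"],cv2.COLOR_BGR2HSV)
m=np.zeros((420,560),np.uint8);m[125:260,255:310]=((hsv[125:260,255:310,1]<40)&(hsv[125:260,255:310,2]>190))*255
ks=sorted([k for k in cv2.findContours(m,0,2)[0] if cv2.contourArea(k)>150],key=cv2.contourArea)[-2:]
pl=sorted([cv2.boundingRect(k) for k in ks],key=lambda r:r[1]);print(pl)
p1=plane(c,[pl[0][0]+pl[0][2]/2-.5,pl[0][1]],.009,T)[0];p2=plane(c,[pl[1][0]+pl[1][2]/2-.5,pl[1][1]+pl[1][3]],.007,T)[0]
print("ends",p1,p2,np.linalg.norm(p1-p2),"mid",(p1+p2)/2,"yaw",np.degrees(np.arctan2(*(p1-p2)[1::-1])))
c=dict(np.load("wcase.npz"));T=c["T"];hsv=cv2.cvtColor(c["image"],cv2.COLOR_BGR2HSV)
m=((hsv[...,1]<40)&(hsv[...,2]>225)).astype(np.uint8)*255;m[:80]=0;m[256:]=0;m[:,:195]=0;m[:,360:]=0
k=max(cv2.findContours(m,0,2)[0],key=cv2.contourArea);h=cv2.convexHull(k);q=cv2.approxPolyDP(h,8,True)[:,0]
b=plane(c,q,.03,T);print("pad",q.tolist(),b.round(4).tolist(),b.mean(0),[np.linalg.norm(b[i]-b[i-1]).round(4) for i in range(len(b))],[np.degrees(np.arctan2(*(b[i]-b[i-1])[1::-1])).round(2) for i in range(len(b))])
m=np.zeros((420,560),np.uint8);m[135:218,245:312]=(hsv[135:218,245:312,2]<70)*255
C=[]
for k in cv2.findContours(m,0,2)[0]:
    if cv2.contourArea(k)>40:
        x,y,w,hh=cv2.boundingRect(k);print("cradle",(x,y,w,hh));C.append(plane(c,[x+w/2-.5,y],.054,T)[0])
        ee=plane(c,[[x,y],[x+w,y]],.054,T);print(C[-1],"width",np.linalg.norm(ee[0]-ee[1]))
d=C[1]-C[0];print("cradle sep",np.linalg.norm(d),"yaw",np.degrees(np.arctan2(d[1],d[0])),"mid of far edges",(C[0]+C[1])/2)
# case inside rim & catch
U,V=np.meshgrid(range(200,360),range(85,325));P=cloud(c,np.c_[U.ravel(),V.ravel()],T).reshape(240,160,3)
for v in (88,96,112,116,146,170,204,225,232,250,280,300,316): print(v,P[v-85,278-200].round(4),P[v-85,265-200].round(4))
L=P[(V>250)&(V<316)&(U>235)&(U<325)];L=L[L[:,2]>.08];n=np.linalg.svd(L-L.mean(0))[2][2] if len(L) else 0;print("lid n",len(L),n,L.mean(0),L.max(0))
E
```

```text
[(273, 138, 16, 29), (273, 222, 15, 25)]
ends [0.6000117  0.22142798 0.009     ] [0.50371278 0.27302689 0.007     ] 0.1092699851437363 mid [0.55186224 0.24722744 0.008     ] yaw -28.18330370673252
pad [[347, 92], [338, 249], [219, 250], [208, 93]] [[0.687, -0.2431, 0.03], [0.5018, -0.3023, 0.03], [0.4538, -0.1531, 0.03], [0.6394, -0.0941, 0.03]] [ 0.57048301 -0.19815496  0.03      ] [np.float64(0.1564), np.float64(0.1943), np.float64(0.1568), np.float64(0.1947)] [np.float64(-72.29), np.float64(-162.27), np.float64(107.86), np.float64(17.63)]
cradle (261, 198, 35, 12)
[ 0.55197015 -0.20393461  0.054     ] width 0.04095076306535606Traceback (most recent call last):
  File "<stdin>", line 18, in <module>
IndexError: list index out of range
```

```bash
python3 - <<'E'
from h import *
c=dict(np.load("wcase.npz"));T=c["T"];hsv=cv2.cvtColor(c["image"],cv2.COLOR_BGR2HSV)
print("cam",T[:3,3])
o=np.array([.5705,-.198]);y=np.radians(17.5);ex=np.array([np.cos(y),np.sin(y)]);ey=np.array([-ex[1],ex[0]])
f=lambda p:(np.round(1e3*np.r_[(p[:2]-o)@ex,(p[:2]-o)@ey,p[2]],1))
m=np.zeros((420,560),np.uint8);m[135:218,245:312]=(hsv[135:218,245:312,2]<75)*255
m=cv2.morphologyEx(m,cv2.MORPH_CLOSE,np.ones((3,9)))
for k in cv2.findContours(m,0,2)[0]:
    if cv2.contourArea(k)>40:
        x,yy,w,h=cv2.boundingRect(k);print((x,yy,w,h),[f(p).tolist() for p in plane(c,[[x,yy],[x+w,yy],[x,yy+h],[x+w,yy+h]],.054,T)])
for u in (266,278,290):print(u,[(v,int(hsv[v,u,2])) for v in range(138,214) if v<156 or v>194])
U,V=np.meshgrid(range(200,360),range(85,325));P=cloud(c,np.c_[U.ravel(),V.ravel()],T).reshape(240,160,3)
for v in (88,96,110,116,142,145,170,202,225,238,246,280,300,316): print(v,f(P[v-85,278-200]),f(P[v-85,266-200]))
L=P[(V>265)&(V<310)&(U>240)&(U<320)];n=np.linalg.svd(L-L.mean(0))[2][2];print("lid n",n,f(L.mean(0)))
r=P[175-85];print([ (u,f(r[u-200]).tolist()) for u in list(range(226,240,1))+list(range(318,334))])
E
```

```text
cam [ 0.65476467 -0.17203312  0.41599271]
(261, 198, 35, 12) [[-19.4, 19.8, 54.0], [-19.5, -21.1, 54.0], [-34.2, 20.1, 54.0], [-34.3, -21.4, 54.0]]
(259, 141, 38, 9) [[46.3, 20.7, 54.0], [46.2, -21.3, 54.0], [36.4, 20.9, 54.0], [36.3, -21.4, 54.0]]
266 [(138, 246), (139, 237), (140, 127), (141, 21), (142, 39), (143, 79), (144, 81), (145, 79), (146, 78), (147, 76), (148, 77), (149, 76), (150, 78), (151, 166), (152, 246), (153, 246), (154, 246), (155, 246), (195, 244), (196, 244), (197, 231), (198, 68), (199, 31), (200, 21), (201, 21), (202, 31), (203, 58), (204, 72), (205, 71), (206, 70), (207, 69), (208, 66), (209, 75), (210, 160), (211, 243), (212, 242), (213, 243)]
278 [(138, 247), (139, 238), (140, 134), (141, 80), (142, 81), (143, 81), (144, 78), (145, 78), (146, 78), (147, 79), (148, 79), (149, 162), (150, 247), (151, 247), (152, 247), (153, 246), (154, 246), (155, 246), (195, 245), (196, 245), (197, 233), (198, 72), (199, 52), (200, 71), (201, 72), (202, 71), (203, 70), (204, 69), (205, 70), (206, 117), (207, 217), (208, 244), (209, 243), (210, 243), (211, 243), (212, 243), (21
[... 1184 characters left out ...]
 (230, [10.3, 53.2, 63.9]), (231, [10.4, 52.0, 64.5]), (232, [10.2, 51.0, 63.6]), (233, [9.1, 50.6, 58.7]), (234, [7.2, 50.7, 50.0]), (235, [5.6, 50.5, 42.8]), (236, [3.5, 50.6, 33.4]), (237, [3.6, 49.4, 33.5]), (238, [88.2, -0.6, 416.0]), (239, [3.7, 46.9, 34.2]), (318, [3.7, -48.2, 35.3]), (319, [3.3, -49.7, 33.6]), (320, [3.4, -50.8, 34.2]), (321, [4.4, -51.4, 38.8]), (322, [6.3, -51.4, 47.4]), (323, [8.1, -51.4, 55.5]), (324, [10.2, -51.2, 65.0]), (325, [10.3, -52.2, 65.3]), (326, [9.9, -53.6, 63.6]), (327, [10.1, -54.6, 64.3]), (328, [2.4, -61.1, 30.0]), (329, [2.2, -62.5, 29.0]), (330, [2.5, -63.5, 30.2]), (331, [2.3, -64.8, 29.6]), (332, [2.2, -66.1, 29.0]), (333, [2.4, -67.2, 30.1])]
```

Both objects check out. The gauge mid is at (0.5534,0.2464) with yaw −28.2°, and the 104.5 mm length fits once the silhouette height is allowed for. The case centre is at (0.5707,−0.1983) with yaw 17.6°; cradle edges at +46/+36/−34 mm and walls at ±51 mm match the description. The lid stands at about 1.57 rad. Next I grasp.

```bash
python3 - <<'E'
from h import *
from cell import manip,cams
rg=down(np.radians(-118.2))
manip.set_gripper(.05,20)
manip.move_pose([.5534,.2464,.10],rg)
manip.move_linear([.5534,.2464,.003],.08)
print(manip.state()["contact_force"])
manip.set_gripper(0,20)
s=manip.state();print(s["gripper_width"],s["grasp_force"])
manip.move_linear([.5534,.2464,.15],.12);manip.dwell(.3)
s=manip.state();c=cams.capture("wrist");T=wristT(c,s);np.savez("wh.npz",T=T,tool=s["tool_pos"],rot=s["tcp_rot"],**c);cv2.imwrite("pics/wh.png",c["image"])
print(s["clock"],s["tool_pos"],s["gripper_width"],s["contact_force"])
E
```

```text
[0.92322779 0.79867904 1.55116326]
0.017597848713093275 20.00008463859558
10.325 [0.55317261 0.24630962 0.14945918] 0.017776737484123832 [ 0.13279826 -0.31486475 -0.82478265]
```

View pics/wh.png

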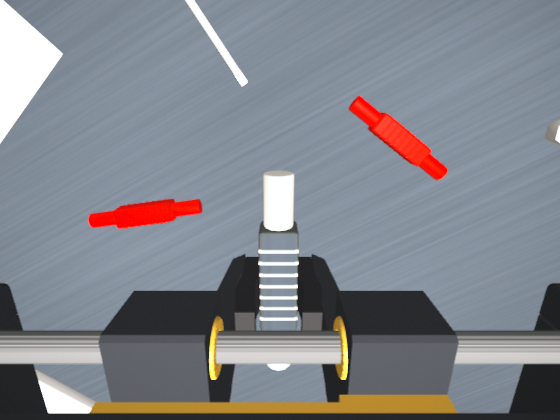

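The gauge is held squarely between the fingers, with its far plug end at (279,172) and the handle on column 278. I'll compute its offset along the tool.

```bash
python3 - <<'E'
from h import *
c=dict(np.load("wh.npz"));Tt=c["T_tool_cam"];hsv=cv2.cvtColor(c["image"],cv2.COLOR_BGR2HSV)
m=((hsv[...,1]<40)&(hsv[...,2]>190)).astype(np.uint8)*255;w=np.zeros_like(m);w[160:235,250:310]=m[160:235,250:310]
k=max(cv2.findContours(w,0,2)[0],key=cv2.contourArea);r=cv2.boundingRect(k);print(r)
for z in (.001,-.002,-.006):print("end",z,plane(c,[r[0]+r[2]/2-.5,r[1]],z,Tt)*1e3)
print("sides top/bot of plug",plane(c,[[np.where(w[v])[0].mean(),v] for v in (180,200,220)],-.012,Tt)*1e3)
print("rows at 279",[(v,int(hsv[v,279,2])) for v in range(166,236)])
print(cloud(c,[[279,v] for v in (174,180,200,215,235,260,300)],Tt)*1e3)
E
```

```text
(264, 174, 30, 57)
end 0.001 [[50.88268266  1.44635162  1.        ]]
end -0.002 [[51.53910497  1.44448804 -2.        ]]
end -0.006 [[52.41433471  1.44200327 -6.        ]]
sides top/bot of plug [[ 51.12971946   1.43911737 -12.        ]
 [ 42.23919017   1.44199682 -12.        ]
 [ 32.9738664    1.22331994 -12.        ]]
rows at 279 [(166, 156), (167, 159), (168, 162), (169, 164), (170, 161), (171, 178), (172, 177), (173, 179), (174, 180), (175, 185), (176, 228), (177, 255), (178, 255), (179, 255), (180, 255), (181, 255), (182, 255), (183, 255), (184, 255), (185, 255), (186, 255), (187, 255), (188, 255), (189, 255), (190, 255), (191, 255), (192, 255), (193, 255), (194, 255), (195, 255), (196, 255), (197, 255), (198, 255), (199, 255), (200, 255), (201, 255), (202, 255), (203, 255), (204, 255), (205, 255), (206, 255), (207, 255), (208, 255), (209, 255), (210, 255), (211, 255), (212, 255), (213, 255), (214, 255), (215, 255), (216, 255), (217, 255), (218, 255), (219, 255), (220, 255), (221, 255), (222, 255), (223, 255), (224, 255), (225, 255), (226, 255), (227, 255), (228, 255), (229, 255), (230, 254), (231, 132), (232, 97), (233, 127), (234, 150), (235, 152)]
[[ 52.8933795    1.65808195  -8.18930095]
 [ 51.56283176   1.64780187 -13.81833526]
 [ 42.67413708   1.65585816 -13.42827347]
 [ 35.8552909    1.66132052 -13.48453248]
 [ 26.90345287   1.66625749 -14.66460136]
 [ 14.52324945   1.67671129 -14.50112635]
 [ -6.62303069   1.69393326 -14.53577426]]
```

```bash
python3 - <<'E'
from h import *
from cell import manip,cams
y=np.radians(17.6);ex=np.array([np.cos(y),np.sin(y)]);ey=np.array([-ex[1],ex[0]]);o=np.array([.5705,-.198])
t=o+.0059*ex+.0011*ey;r=down(y-np.pi/2);print(t)
manip.move_linear([.5534,.2464,.27],.2)
manip.move_pose([*t,.27],r)
manip.move_linear([*t,.080],.12);manip.dwell(.3)
s=manip.state();c=cams.capture("wrist");T=wristT(c,s);np.savez("wp.npz",T=T,tool=s["tool_pos"],rot=s["tcp_rot"],**c);cv2.imwrite("pics/wp.png",c["image"])
print(s["clock"],s["tool_pos"],s["gripper_width"],s["contact_force"])
E
```

```text
[ 0.57579122 -0.19516751]
14.7833 [ 0.57599462 -0.19523808  0.08035331] 0.017969047825058617 [ 0.43037451 -0.18247687 -2.80265148]
```

View pics/wp.png

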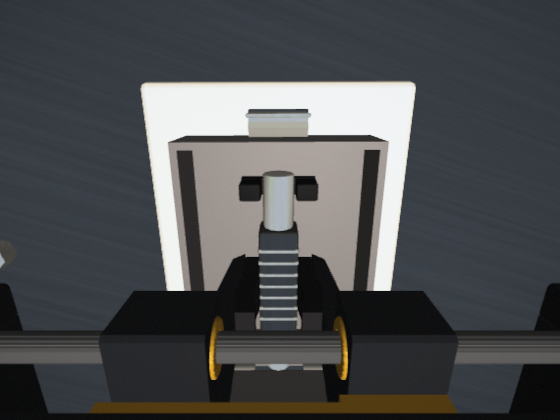

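The gauge hangs over the case. The far cradle spans columns 240–317, rows 177–200, symmetric about the plug at column 279.

```bash
python3 - <<'E'
from h import *
c=dict(np.load("wp.npz"));Tt=c["T_tool_cam"];g=cv2.cvtColor(c["image"],cv2.COLOR_BGR2GRAY)
w=np.zeros_like(g);w[170:208,225:335]=(g[170:208,225:335]<70)*255;w[:,264:295]=0
for k in cv2.findContours(w,0,2)[0]:
    if cv2.contourArea(k)>50:
        x,y,a,b=cv2.boundingRect(k);print((x,y,a,b),(plane(c,[[x,y],[x+a,y],[x,y+b],[x+a,y+b]],.0264,Tt)*1e3).round(1).tolist())
for u in (250,308):print(u,[(v,int(g[v,u])) for v in range(172,206)])
U=np.array([170,175,180,375,380,385])
for v in (200,240):
    gx=[int(q) for q in np.where(np.abs(np.diff(g[v].astype(int)))>25)[0]];P=cloud(c,[[u,v] for u in gx],Tt)*1e3;print(v,[(u,*p.round(1)) for u,p in zip(gx,P)])
E
```

```text
(295, 176, 23, 25) [[43.4, 10.0, 26.4], [43.4, 22.5, 26.4], [29.1, 10.3, 26.4], [29.1, 23.1, 26.4]]
(239, 176, 24, 25) [[43.4, -20.5, 26.4], [43.4, -7.4, 26.4], [29.1, -21.1, 26.4], [29.1, -7.6, 26.4]]
250 [(172, 159), (173, 160), (174, 159), (175, 143), (176, 66), (177, 11), (178, 16), (179, 14), (180, 7), (181, 10), (182, 8), (183, 10), (184, 16), (185, 30), (186, 37), (187, 38), (188, 36), (189, 36), (190, 36), (191, 37), (192, 34), (193, 34), (194, 34), (195, 33), (196, 35), (197, 34), (198, 34), (199, 32), (200, 44), (201, 102), (202, 155), (203, 156), (204, 156), (205, 155)]
308 [(172, 163), (173, 165), (174, 163), (175, 144), (176, 35), (177, 12), (178, 20), (179, 13), (180, 10), (181, 8), (182, 8), (183, 11), (184, 22), (185, 35), (186, 41), (187, 40), (188, 40), (189, 38), (190, 39), (191, 38), (192, 37), (193, 36), (194, 37), (195, 37), (196, 36), (197, 36), (198, 38), (199, 32), (200, 58), (201, 127), (202, 159), (203, 160), (204, 160), (205, 160)]
200 [(154, np.float64(13.5), np.float64(-90.0), np.float64(79.8)), (155, np.float64(13.2), np.float64(-89.7), np.float64(80.9)
[... 1821 characters left out ...]
oat64(-12.9), np.float64(45.4)), (258, np.float64(-3.5), np.float64(-12.3), np.float64(46.3)), (297, np.float64(23.2), np.float64(9.3), np.float64(-13.7)), (298, np.float64(22.7), np.float64(9.8), np.float64(-12.5)), (356, np.float64(-3.7), np.float64(51.6), np.float64(46.9)), (357, np.float64(-3.7), np.float64(52.2), np.float64(46.8)), (370, np.float64(8.5), np.float64(52.1), np.float64(19.4)), (371, np.float64(9.0), np.float64(52.3), np.float64(18.2)), (377, np.float64(9.6), np.float64(55.3), np.float64(17.0)), (378, np.float64(9.6), np.float64(55.8), np.float64(17.0)), (395, np.float64(-5.9), np.float64(78.8), np.float64(51.6)), (396, np.float64(-5.5), np.float64(79.2), np.float64(50.9))]
```

```bash
python3 - <<'E'
from h import *
from cell import manip,cams
y=np.radians(17.6);ex=np.array([np.cos(y),np.sin(y)]);ey=np.array([-ex[1],ex[0]]);o=np.array([.5705,-.198])
t=o+.0048*ex+.0016*ey
manip.move_linear([*t,.075],.05);manip.move_linear([*t,.047],.05);manip.dwell(.2)
f0=manip.state()["contact_force"][2];z=.047
while z>.0392:
    z-=.0007;manip.move_linear([*t,z],.02);s=manip.state();f=s["contact_force"];print(round(z,4),s["tool_pos"][2].round(4),f.round(2))
    if f[2]-f0>1.5:break
manip.set_gripper(.03);manip.dwell(.2)
s=manip.state();print(s["gripper_width"],s["contact_force"],s["clock"])
manip.set_gripper(.045)
manip.move_linear([*t,.13],.12);manip.dwell(.2)
s=manip.state();c=cams.capture("wrist");T=wristT(c,s);np.savez("wq.npz",T=T,**c);cv2.imwrite("pics/wq.png",c["image"])
print(s["clock"],s["tool_pos"])
E
```

```text
0.0463 0.0464 [ 0.89 -0.39 -2.68]
0.0456 0.0455 [ 0.02 -0.08 -1.95]
0.0449 0.0448 [ 0.56  0.32 -2.02]
0.0442 0.0441 [-0.07 -0.46 -2.05]
0.0435 0.0434 [-0.69  0.1  -2.24]
0.0428 0.0427 [ 0.51  0.63 -2.73]
0.0421 0.042 [-0.08  0.44 -1.79]
0.0414 0.0413 [ 0.07 -1.01 -2.2 ]
0.0407 0.0408 [ 0.38  0.26 -1.33]
0.04 0.0402 [-0.75  0.47 -0.25]
0.029828665920230753 [-0.50702919 -0.2705231  -0.03826678] 19.075
20.5917 [ 0.57384346 -0.19473656  0.12874074]
```

View pics/wq.png

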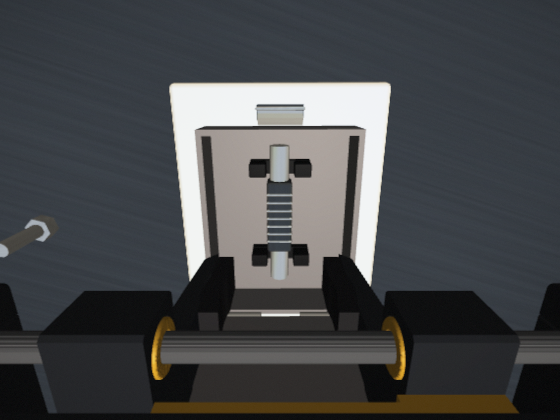

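The gauge lies seated in both cradles. The plugs are in the slots at (279,163) and (279,262), the handle is in the gap, and contact came at the expected height of 0.041. Next I swing the lid from behind.

```bash
cat >> h.py <<'E'
Y=np.radians(17.6);EX=np.array([np.cos(Y),np.sin(Y)]);EY=np.array([-EX[1],EX[0]]);C=np.array([.5705,-.198])-.0009*EX+.0016*EY
def cw(x,z,y=0): return [*(C+x*EX+y*EY),z+.03]   # case frame -> world
def tip(th,r): return cw(-.070+r*np.cos(th)-.003*np.sin(th)-.009*np.sin(min(th*3,np.pi/2)),.037+r*np.sin(th)+.003*np.cos(th))
E
python3 - <<'E'
from h import *
from cell import manip,cams
r=down(Y-np.pi/2)
p=manip.state()["tool_pos"]
manip.move_linear([p[0],p[1],.30],.2);manip.set_gripper(0)
manip.move_linear(cw(-.100,.27),.2)
manip.move_linear(cw(-.100,.145),.12);manip.dwell(.2)
f0=np.mean([manip.state()["contact_force"] for _ in range(3)],0);print(f0)
for th in np.r_[np.linspace(1.66,.30,14),.2,.12]:
    R_=.105+.015*(1.66-th)/1.6
    manip.move_linear(tip(th,R_),.08);s=manip.state();f=s["contact_force"]-f0
    print(round(th,2),(np.array(s["tool_pos"])-tip(th,R_)).round(4),f.round(1))
    if np.linalg.norm(f)>9:print("STOP");break
print(manip.state()["clock"])
c=cams.capture("side");cv2.imwrite("pics/side2.png",cv2.resize(c["image"][200:400,220:460],None,fx=3,fy=3))
E
```

```text
[-0.0511504   0.17504358 -0.21424204]
1.66 [ 0.0003  0.0002 -0.0002] [-0.1 -0.1 -0.8]
1.56 [0.0007 0.0001 0.0002] [ 0.3 -0.1  0. ]
1.45 [0.0006 0.0001 0.0001] [0.3 0.9 0.5]
1.35 [ 0.0005  0.0002 -0.    ] [-0.2  0.1  0.4]
1.24 [ 0.0005  0.0002 -0.0001] [0.2 0.  0.3]
1.14 [ 0.0004  0.0002 -0.0002] [-0.7 -0.   0.1]
1.03 [ 0.0003  0.0002 -0.0003] [-0.   0.3 -0.6]
0.93 [ 0.0002  0.0003 -0.0004] [-0.7  0.7  0.7]
0.82 [ 0.0001  0.0003 -0.0005] [-0.8 -0.2 -0.6]
0.72 [ 0.      0.0003 -0.0006] [ 0.6  0.3 -0.5]
0.61 [-0.0001  0.0003 -0.0008] [ 0.3 -0.   0.5]
0.51 [-0.0002  0.0003 -0.0008] [-0.3 -0.2  0.5]
0.4 [-0.0003  0.0003 -0.0008] [ 0.6 -0.3 -0.7]
0.3 [-0.0003  0.0003 -0.0009] [ 0.1 -0.2 -0.1]
0.2 [-0.0003  0.0003 -0.0009] [-0.3  0.2  1. ]
0.12 [-0.0004  0.0002 -0.0009] [-0.4 -0.2 -0.8]
29.1833
```

View pics/side2.png

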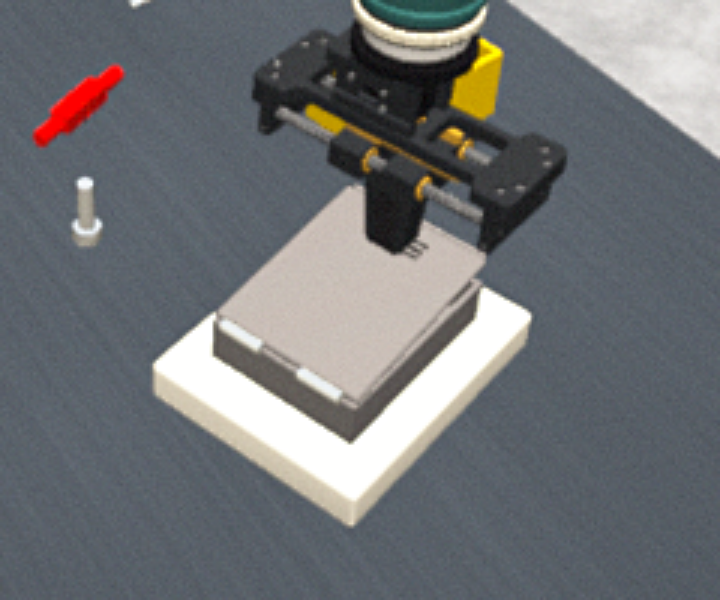

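The lid is almost down with the fingertips by the thumb ribs at (415,248), and the bolt and red look-alike are untouched. Now I press at the thumb place in small force-checked steps.

```bash
python3 - <<'E'
from h import *
from cell import manip,cams
def F(n=4):
    v=[]
    for _ in range(n): manip.dwell(.03);v.append(manip.state()["contact_force"])
    return np.mean(v,0)
manip.move_linear(cw(.050,.058),.05);manip.dwell(.2);f0=F(6);z=.049;pk=0;manip.move_linear(cw(.050,z),.03)
while z>.025:
    z-=.0004;manip.move_linear(cw(.050,z),.02);f=(F()-f0);print(round(z,4),round(manip.state()["tool_pos"][2]-.03,4),f.round(1).tolist())
    pk=max(pk,f[2])
    if f[2]>17: print("LIMIT");break
    if pk>5 and f[2]<pk-2: print("CLICK?");break
print(manip.state()["clock"])
E
```

```text
0.0486 0.0488 [-0.3, -0.2, 0.0]
0.0482 0.0482 [-0.2, 0.8, -0.1]
0.0478 0.0478 [-0.5, -0.2, 0.3]
0.0474 0.0474 [-0.2, -0.4, 0.5]
0.047 0.047 [-0.6, -0.0, -0.1]
0.0466 0.0466 [-0.3, -0.2, -0.4]
0.0462 0.0462 [-0.1, 0.0, 0.1]
0.0458 0.0458 [-0.0, -0.5, -0.1]
0.0454 0.0454 [-0.2, -0.4, -0.0]
0.045 0.045 [-0.3, 0.1, -0.6]
0.0446 0.0447 [-0.0, -0.0, 0.4]
0.0442 0.0443 [-0.5, 0.2, 1.1]
0.0438 0.0439 [-0.5, 0.2, 1.5]
0.0434 0.0435 [-0.8, 0.2, 1.9]
0.043 0.0431 [-1.0, 0.8, 2.5]
0.0426 0.0427 [-1.1, 0.3, 2.5]
0.0422 0.0423 [-0.8, -0.2, 3.4]
0.0418 0.0419 [-0.4, 0.3, 3.9]
0.0414 0.0415 [-0.7, 0.5, 4.6]
0.041 0.0411 [-1.0, 0.4, 5.0]
0.0406 0.0408 [-1.3, 0.0, 5.3]
0.0402 0.0405 [-1.7, 0.1, 5.2]
0.0398 0.0401 [-1.4, 0.4, 6.1]
0.0394 0.0398 [-1.6, 0.4, 5.9]
0.039 0.0395 [-1.7, 0.5, 6.8]
0.0386 0.0391 [-1.9, 0.8, 6.9]
0.0382 0.0388 [-1.7, 0.4, 7.7]
0.0378 0.0384 [-1.9, 0.5, 7.0]
0.0374 0.0381 [-2.3, 0.7, 7.7]
0.037 0.0378 [-2.5, 0.6, 8.5]
0.0366 0.0375 [-2.2, 1.2, 8.7]
0.0362 0.0371 [-2.7, 0.9, 9.1]
0.0358 0.0359 [-0.4, 0.1, 4.6]
CLICK?
43.0083
```

The force fell from 9.1 to 4.6 N, which is the click. I'll retreat and check.

```bash
python3 - <<'E'
from h import *
from cell import manip,cams
manip.move_linear(cw(.050,.10),.08);manip.move_linear(cw(.0,.22),.2);manip.dwell(.3)
s=manip.state();c=cams.capture("wrist");T=wristT(c,s);cv2.imwrite("pics/end.png",c["image"])
P=cw(0,0)
for x in (-.05,-.02,.01,.04,.06):
    uv=np.array([proj(c,[cw(x,.04,y)],T)[0] for y in np.linspace(-.03,.03,25)]).round().astype(int)
    print(x,np.median(cloud(c,uv,T)[:,2]).round(4))
print(s["clock"],s["contact_force"])
E
```

```text
-0.05 0.0686
-0.02 0.0685
0.01 0.0684
0.04 0.0685
0.06 0.0684
45.0583 [-0.01140305  0.55657833 -0.18334599]
```

View pics/end.png

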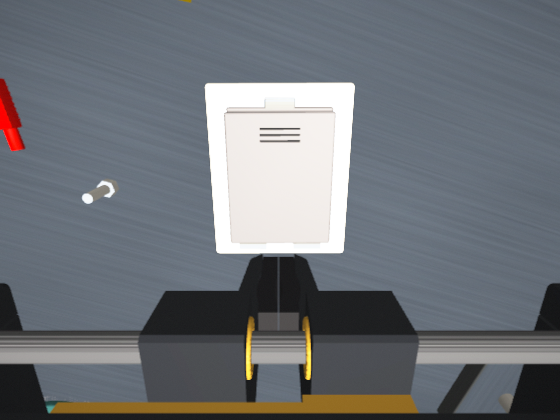

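The lid lies flat: its height is the same, 0.0685 m, from hinge to edge. The catch at (280,103) sits over the bead, and the robot is clear of everything.

```bash
python3 -c "
from cell import order
print(order.close_job())"
```

```text
the job is handed in; nothing more can be done
None
```

The job is handed in: the gauge was set down in both cradles, and the lid clicked shut at about 9 N and measured flat afterwards; the bin, bolt and screwdriver were never touched, and the judge's verdict was not shown.

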